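# Top up the carton dispenser through its sprung flaps

### The arm

A 7-joint arm with a two-finger parallel gripper is mounted at the origin on a cart in front of the work surface, level with it; the furniture and walls round the work are solid. World frame = base frame: x ahead of the robot, y to its left, z up, the work surface at z = 0. Lengths are in m, angles in rad, forces in N, time in s.
With the tool pointing down it reaches from about 0.425 to 0.925 m from the base axis. Payload 6.8 kg.
Tool frame: the origin (TCP) lies midway between the tips of the shut fingers; the grasp point (between the pads) lies bot.grip_point_offset behind it (bot.grip_point_offset is the distance from the TCP to the grasp point, in m); z points along the fingers, y is the line along which they close (so a half turn about z gives the same grasp; the last joint's range is limited). The gripper opens to 85 mm and grips with 20 to 120 N. Pads are 22 mm wide; open, the fingers measure 114 mm over their backs; the gripper's body (76 mm by 85 mm) begins 54 mm behind the grasp point. The pads swing forward as they close: fully open they stand 13 mm farther back than shut.
Start: joints at [1.121, 0.477, 0.022, 1.555, -0.011, 1.109, -0.083], TCP at [0.226, -0.636, 0.21] pointing down, gripper open.
Joint ranges: [-2.96, 2.96], [-0.34, 2.1], [-1.41, 1.46], [0.24, 2.44], [-1.37, 4.51], [0.17, 1.92], [-2.96, 2.96]. Speed limits (rad/s): [2.39, 2.39, 3.14, 3.14, 3.14, 3.14, 3.14].

### API

Orientations are given as a unit quaternion [w, x, y, z].
In Python, from station import get_obs, cams, job, bot gives the robot as it stands.
- The arm moves only by the tool arm_command, never from a script. Its argument "rows" is a list that holds one entry, the list of rows, each a list of 5 numbers: the finger opening in mm, from 0 to 85.4, then the shift along the world's x, y, z in units of 60 mm (1.0 is 60 mm), then the turn about the world's z in units of 0.08 rad (1.0 is 0.08 rad). In form: [[[grip, x, y, z, turn], ...]]. A call has exactly 10 rows; each row shifts and turns the commanded pose from where the row before left it; what a row does not reach is not made up. A row lasts 1/8 s, in which the tool goes at most 62.5 mm and 10.7 degrees, less where a joint would pass 70% of its speed; a pose out of reach is approached as far as the arm can. A call with a number of a shift or a turn outside -1 to 1 is refused whole. A call with a gripper value outside its range is refused whole. The fingers move at their own pace and stop on an object; "newtons" is the grip in N (left out, the last holds). Time passes only in rows, so rows that do not move let the fingers close, or fill a call up. It gives the time, the measured TCP pose, the force, the opening and the grip force at its end, in the units of the state.
- get_obs(): the state, without advancing time (a new reading comes with each control period).
- cams.read_camera(name): name is "scene" or "top"; returns the picture (400x640x3 uint8, red, green, blue); there is no depth.
- cams.camera_params(name): a dict with "K" (3x3 intrinsics, pixels), "extrinsics" (4x4, takes a point from camera to world coordinates). Camera axes: x right, y down, z forward; pixel columns grow to the right and rows downward; lengths in m; the calibration is good to about 2 mm. A picture is of the moment at which its call begins. camera_params takes no time and is no camera call.
- job.hand_in(): hands the job in; it is judged then, once.
The state is a dict: "t": time; "q": joint angles; "joint_vel": joint speeds; "joint_torque": joint torques, N m; "eef_pos": TCP position; "tool_rot": TCP orientation; "contact_force": force on the tool from outside, world axes, zero at the start; "torque": the same for the moment, N m; "gripper_width": opening from 0.0 (shut) to 1.0 (fully open); "grasp_force": force on a finger pad.
Only numpy, scipy, OpenCV 4.12 (cv2) and the standard library are available. Lean on these libraries where they do the work, as an engineer would, in place of code of your own. Each camera call takes 0.05 s, during which the arm holds its last target. There are 200 camera calls.

### The job

Top up the white counter dispenser with the loose pink-and-purple carton from the wooden riser, the same kind as the one in its column: standing upright as it is, push it down through the two spring flaps on top, so that the carton itself holds them open, and press it home by feel until it sits firmly on the carton below, with no gap, and the flaps spring shut over it. Thin card crushes: never press it on the one below with more than 18 N, do not force it anywhere else, and leave the other goods where they are.

Things in the scene. Friction and masses are not known exactly. Their poses are not given: they have to be found in the camera images.
- dispenser: Fixed upright dispenser on the table, right of the riser: white walls, steel flaps on top, dark wooden base 156 x 70 mm that reaches 88 mm to -x, column open at the -x end below z 92 mm, where the carton inside shows. Origin: on the column's axis, on the table; z up, x along the mouth's long side. The rim on top is 128 x 70 mm, at z 183 mm
- mouth (a point): centre of the mouth, level with the rim (z 183 mm), axes as the dispenser's. Mouth and column are 104 mm along x, 46 along y; a steep lead-in 4 mm high widens the top by 2 mm a side. Two sprung flaps shut it 6 mm down. Pushing them open takes 5 to 8 N. A carton let go between them is clamped and stays. They spring up over it once its top is more than 31 mm below the rim
- brake_spring (a point): bowed leaf spring in the column's +x end wall, 61 mm below the rim: it brakes the carton (drag 4 to 10 N, the more the slower it is pushed), so that it never drops and must be pushed all the way down
- flap_left (a joint): the flap on the dispenser's +y side: 0 rad shut (level), about 1.4 held open by a carton, 1.5 hanging down; hinged along x, 25 mm wide; its spring returns it to 0
- flap_right (a joint): the flap on the dispenser's -y side, mirror image of the other: 0 rad shut, about 1.4 held open by a carton
- stock (a joint): the carton in the column, on a stiff cushion: m by which it is pressed down; 0.00007 unloaded, 0.00007 more per N. It is the stop. How deep it stands is not known exactly: a carton resting on it has its top 32 to 41 mm below the rim. After a firm press (some 13 N in all, drag included) the braked carton above keeps it pressed by 0.0003 to 0.0006
- carton_center (a point): centre of the carton to load: pink and purple, an upright box 43 mm thick (its x), 101 long (y), 63 high (z), 50 to 100 g, standing on the riser, whose top is 160 mm above the table. Take it across its thickness, by its upper part. The point lies half-way up (31.5 mm)
- tub: sweet tub with a blue screw lid, 62 mm across, 85 high, on the riser's far left corner; not to be disturbed; origin at the centre of its underside
- cube_carton: green carton, 62 x 62 x 50 mm, on the riser's far right corner; not to be disturbed; origin at the centre of its underside
- small_carton: light blue flat carton, 50 x 112 x 20 mm, at the riser's far edge; not to be disturbed; origin at the centre of its underside
- price_stand: price card in a wooden block, 22 x 64 x 58 mm, on the table in front of the dispenser; not to be disturbed; origin at the centre of its underside
- tall_carton: tall orange carton, 35 x 78 x 119 mm, on the table behind the dispenser; not to be disturbed; origin at the centre of its underside

How it is judged:
By the outcome, as a careful person would: the job done as asked, in the order asked, and still so for the second after the job is handed in, with the robot touching nothing.
It also fails if it takes over 64 s, if anything falls off the work surface, if the arm or the gripper's body presses on something with over 40 N, if the wrist force passes 120 N, or if a joint passes its speed limit or range.

## Working session

There is one attempt and no reset: what is moved stays moved. The work goes in short steps, Python scripts to look and compute and a tool call to move; the robot and the scene stay as the last step left them, time stands still between calls to the robot, and variables do not carry over. Pictures are saved under pics/ and viewed, at most 10 in all, crops included, and the job is handed in when it is done.

Besides the shell and the picture viewer there is one more tool, called after ">>>" as a command line: name --argument value ..., lists and objects as JSON in quotes. arm_command: Moves the arm, as the interface text tells. Its arguments: {"type":"object","properties":{"rows":{"type":"array"},"newtons":{"type":"number"}},"required":["rows"]}

```bash
mkdir -p pics; python3 - <<'E'
from station import get_obs,cams,job,bot
import cv2,numpy as np
for n in("scene","top"):
    cv2.imwrite(f"pics/{n}0.png",cams.read_camera(n)[:,:,::-1])
    p=cams.camera_params(n);print(n,np.round(p["K"],1).tolist(),np.round(p["extrinsics"],4).tolist())
o=get_obs();print(o,bot.grip_point_offset)
E
```

```text
scene [[436.1, 0.0, 311.5], [0.0, 436.1, 202.4], [0.0, 0.0, 1.0]] [[0.6428, -0.4208, 0.6402, -0.2032], [-0.766, -0.3458, 0.5418, -0.764], [-0.0066, -0.8387, -0.5446, 0.7152], [0.0, 0.0, 0.0, 1.0]]
top [[430.6, 0.0, 318.0], [0.0, 430.6, 197.0], [0.0, 0.0, 1.0]] [[-0.0365, -0.9743, 0.2225, 0.2685], [-0.9993, 0.0349, -0.0112, -0.1496], [0.0032, -0.2227, -0.9749, 1.0655], [0.0, 0.0, 0.0, 1.0]]
{'t': 0.1, 'q': array([ 1.12089062,  0.47775777,  0.02233126,  1.55636584, -0.01149961,
        1.10929474, -0.08310256]), 'joint_vel': array([-0.00126849, -0.00109823, -0.00061989, -0.00064504, -0.00199684,
        0.00141488, -0.00075142]), 'joint_torque': array([ 4.54956302e-03, -5.97758532e+01,  1.61379363e+00, -2.81953311e+01,
        1.28400096e-02,  5.05589240e-03, -2.19507774e-05]), 'eef_pos': array([ 0.22605111, -0.63540849,  0.2089901 ]), 'tool_rot': array([-8.24162107e-04,  9.85428913e-01,  1.70085673e-01, -2.03217995e-04]), 'contact_force': array([-0.28448399, -0.19150993, -0.33575494]), 'torque': array([0.01462106, 0.00566264, 0.04478565]), 'grasp_force': 0.0, 'gripper_width': 1.000014720715515} 0.0187
```

View pics/scene0.png

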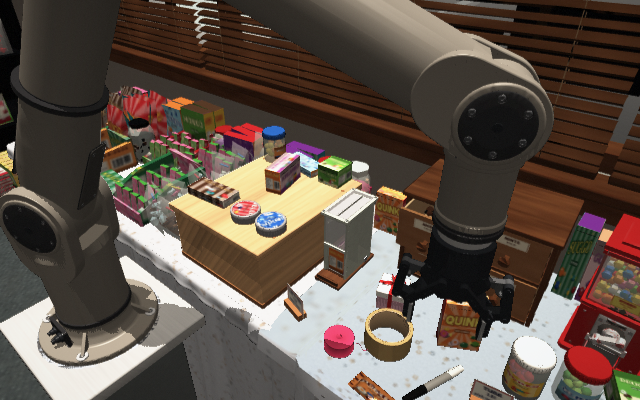

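View pics/top0.png

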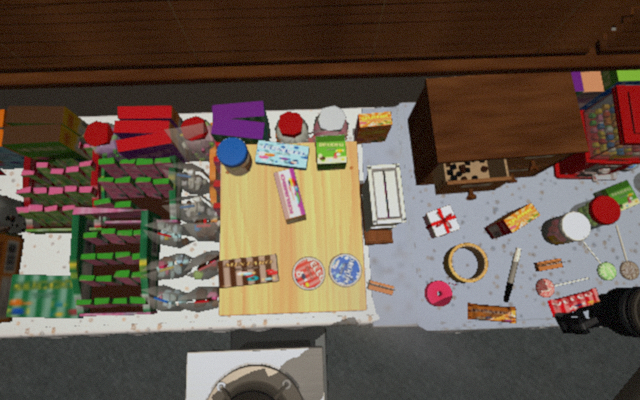

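The top view shows the pink carton near (290,195) and the dispenser mouth near (384,193). The scene view shows them near (283,172) and (350,215). I'll enlarge both.

```bash
python3 - <<'E'
import cv2,numpy as np
a=cv2.imread("pics/top0.png")[155:250,265:415]; b=cv2.imread("pics/scene0.png")[140:290,255:395]
a=cv2.resize(a,None,fx=5.2,fy=5.2,interpolation=cv2.INTER_CUBIC)
cv2.imwrite("pics/ca.png",a)
cv2.imwrite("pics/cb.png",cv2.resize(b,None,fx=4,fy=4,interpolation=cv2.INTER_CUBIC))
E
```

```text
(no output)
```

View pics/ca.png

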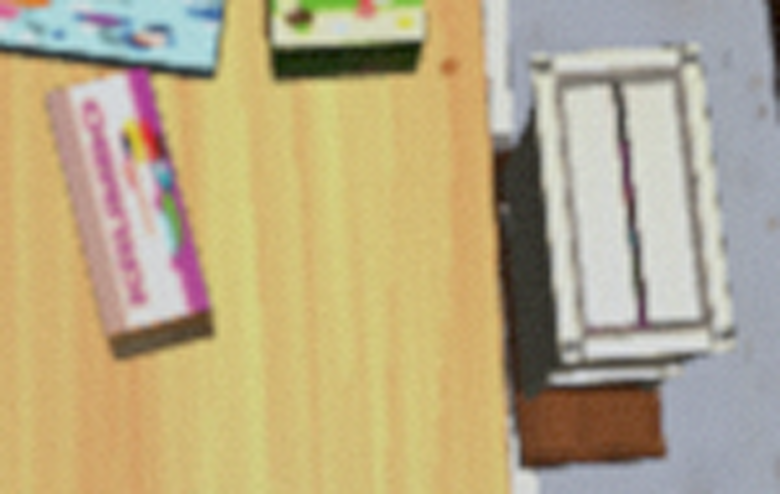

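View pics/cb.png

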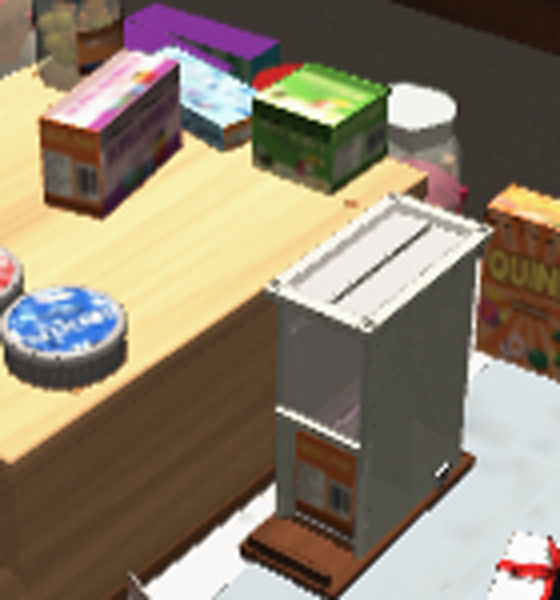

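Corner pixels (crop coordinates):
- **Top view, carton:** (48,90), (145,68), (213,312), (115,340).
- **Top view, rim:** (532,55), (697,45), (735,348), (562,362).
- **Scene view:** I read the matching corners there too.

Next I fit x, y and yaw.

```bash
cat >h.py <<'E'
import numpy as np
from station import cams
from scipy.optimize import least_squares
P={n:cams.camera_params(n) for n in("scene","top")}
def proj(n,X):
    E=np.array(P[n]["extrinsics"]);c=(np.atleast_2d(X)-E[:3,3])@E[:3,:3]
    u=c@np.array(P[n]["K"]).T;return u[:,:2]/u[:,2:]
def uncrop(uv,f,o):return (np.array(uv,float)+.5)/f-.5+o
def box(p,sx,sy,z):
    c,s=np.cos(p[2]),np.sin(p[2])
    a=np.array([[-1,-1],[-1,1],[1,1],[1,-1]])*[sx/2,sy/2]
    return np.c_[a@np.array([[c,s],[-s,c]])+p[:2],np.full(4,z)]
def fit(sx,sy,z,obs,p0):
    f=lambda p:np.concatenate([(proj(n,box(p,sx,sy,z))-uv).ravel() for n,uv in obs.items()])
    r=least_squares(f,p0);return r.x,r.fun
E
python3 - <<'E'
from h import *
np.set_printoptions(precision=4,suppress=True)
T=lambda l:uncrop(l,5.2,[265,155]);S=lambda l:uncrop(l,4,[255,140])
# order near-right, near-left, far-left, far-right for rim (x ahead, y left)
rt=T([[735,348],[562,362],[532,55],[697,45]]);rs=S([[368,328],[270,288],[393,195],[490,232]])
ct=T([[213,312],[115,340],[48,90],[145,68]]);cs=S([[105,130],[40,118],[118,48],[182,62]])
for nm,d,t,s,p0 in(("rim",(.128,.07,.183),rt,rs,[.6,-.3,0]),("carton",(.101,.043,.223),ct,cs,[.6,-.1,0.2])):
    for o in({"top":t},{"scene":s},{"top":t,"scene":s}):
        p,r=fit(*d,o,p0);print(nm,list(o),p,r)
E
```

```text
rim ['top'] [ 0.4732 -0.3033  0.0367] [ 0.1546  0.2714 -0.1175  0.0031 -0.412   0.0188  0.3748 -0.3207]
rim ['scene'] [ 0.4721 -0.3052  0.0415] [ 0.6457  1.3139 -1.766  -0.0512 -0.1999 -1.0914  1.3401 -0.8239]
rim ['top', 'scene'] [ 0.4731 -0.3039  0.0387] [ 0.492   0.2762  0.2272  0.0732 -0.1948  0.093   0.5855 -0.3078  0.3582
  0.8557 -1.9493 -0.5158 -0.2884 -1.4354  1.1703 -1.1565]
carton ['top'] [ 0.4705 -0.1025  0.2353] [ 0.9453 -0.3669 -1.1407 -0.0345 -0.7978  0.7985  1.0044 -0.4019]
carton ['scene'] [ 0.4701 -0.1039  0.2706] [-0.0404  0.5648  0.0256 -0.0341  0.3533 -0.098  -0.3324 -0.4974]
carton ['top', 'scene'] [ 0.4706 -0.1028  0.2474] [ 1.3683 -0.6247 -0.6453 -0.0436 -0.8998  0.9491  0.8371 -0.489  -0.7599
  0.3282 -0.4533 -0.4487  0.6928 -0.2859 -0.1782 -0.5258]
```

>>> arm_command --rows '[[[85,0,0.2,0.9,0],[85,0.2,0.6,0.6,0],[85,0.4,0.8,0,-0.15],[85,0.4,0.8,0,-0.15],[85,0.4,0.8,0,-0.15],[85,0.4,0.8,0,-0.15],[85,0.4,0.8,0,-0.15],[85,0.4,0.8,0,-0.15],[85,0.4,0.8,0,-0.15],[85,0.4,0.8,0,-0.1]]]' --newtons 25

```text
t: 1.35
eef_pos: [0.4305, -0.2023, 0.2997]
tool_rot: [0.0, 0.992, 0.124, -0.0]
contact_force: [1.3, 0.0, 0.2]
gripper_width: 0.993
grasp_force: 0.0
```

>>> arm_command --rows '[[[85,0.34,0.82,0,0],[85,0.33,0.83,0,0],[85,0,0,-0.6,0],[85,0,0,-0.6,0],[85,0,0,-0.58,0],[85,0,0,0,0],[35,0,0,0,0],[35,0,0,0,0],[35,0,0,0,0],[35,0,0,0,0]]]' --newtons 25

```text
t: 2.6
eef_pos: [0.4714, -0.105, 0.1947]
tool_rot: [0.0, 0.992, 0.124, 0.001]
contact_force: [-1.0, 0.7, 5.2]
gripper_width: 0.486
grasp_force: 24.7
```

>>> arm_command --rows '[[[35,0,0,0,0],[35,0,0,0,0],[35,0,0,0.3,0],[35,0,0,0.6,0],[35,0,-0.5,0.6,-0.5],[35,0,-0.8,0.2,-0.8],[35,0,-0.8,0,-0.7],[35,0,-0.8,0,-0.6],[35,0,0,0,0],[35,0,0,0,0]]]'

```text
t: 3.85
eef_pos: [0.4706, -0.2783, 0.2953]
tool_rot: [-0.0, 1.0, 0.021, 0.0]
contact_force: [0.2, 0.5, 0.0]
gripper_width: 0.486
grasp_force: 25.9
```

```bash
python3 - <<'E'
from station import get_obs,cams
import cv2
o=get_obs();print(o['eef_pos'],o['tool_rot'],o['gripper_width'],o['contact_force'])
a=cams.read_camera("top");b=cams.read_camera("scene")
cv2.imwrite("pics/t1.png",a[:,:,::-1]);cv2.imwrite("pics/s1.png",b[:,:,::-1])
f=lambda i:cv2.resize(i[:,:,::-1],None,fx=4,fy=4,interpolation=cv2.INTER_CUBIC)
cv2.imwrite("pics/c1.png",cv2.hconcat([f(a[120:270,270:370]),f(b[90:240,240:340])]))
E
```

```text
[ 0.47061659 -0.27827122  0.29534425] [-2.50915033e-04  9.99775755e-01  2.11741703e-02  1.78111746e-04] 0.48576544978021874 [0.18652976 0.4677055  0.0399426 ]
```

View pics/c1.png

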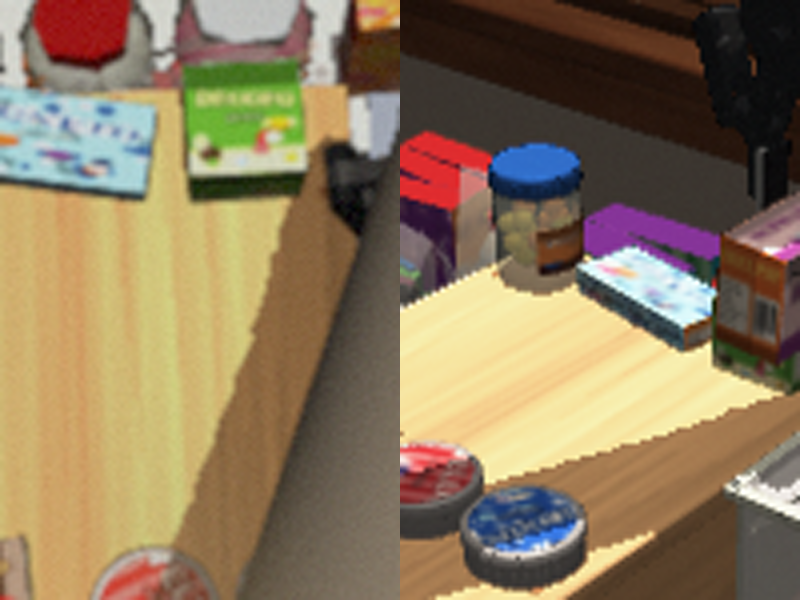

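The carton is gripped upright and its near end is visible in the scene view (right half, about (715,230)–(790,385)). I'll go just above the mouth and check alignment.

>>> arm_command --rows '[[[35,0.04,-0.23,0,0],[35,0,-0.2,0,-0.05],[35,0,0,-0.3,0],[35,0,0,-0.3,0],[35,0,0,-0.3,0],[35,0,0,-0.1,0],[35,0,0,0,0],[35,0,0,0,0],[35,0,0,0,0],[35,0,0,0,0]]]'

```text
t: 5.2
eef_pos: [0.4731, -0.3049, 0.2356]
tool_rot: [0.0, 1.0, 0.019, 0.0]
contact_force: [-0.1, 0.0, -0.9]
gripper_width: 0.491
grasp_force: 25.9
```

```bash
python3 - <<'E'
from station import get_obs,cams
import cv2
o=get_obs();print(o['eef_pos'],o['tool_rot'],o['gripper_width'],o['contact_force'])
b=cams.read_camera("scene");a=cams.read_camera("top")
cv2.imwrite("pics/s2.png",b[:,:,::-1]);cv2.imwrite("pics/t2.png",a[:,:,::-1])
f=lambda i:cv2.resize(i[:,:,::-1],None,fx=5,fy=5,interpolation=cv2.INTER_CUBIC)
cv2.imwrite("pics/c2.png",cv2.hconcat([f(b[150:270,310:400]),f(a[140:260,355:425])]))
E
```

```text
[ 0.4730716  -0.30488129  0.23555562] [2.37845398e-04 9.99821494e-01 1.88891131e-02 3.53908771e-04] 0.49126917416519034 [-0.05507661  0.0204478  -0.87702492]
```

View pics/c2.png

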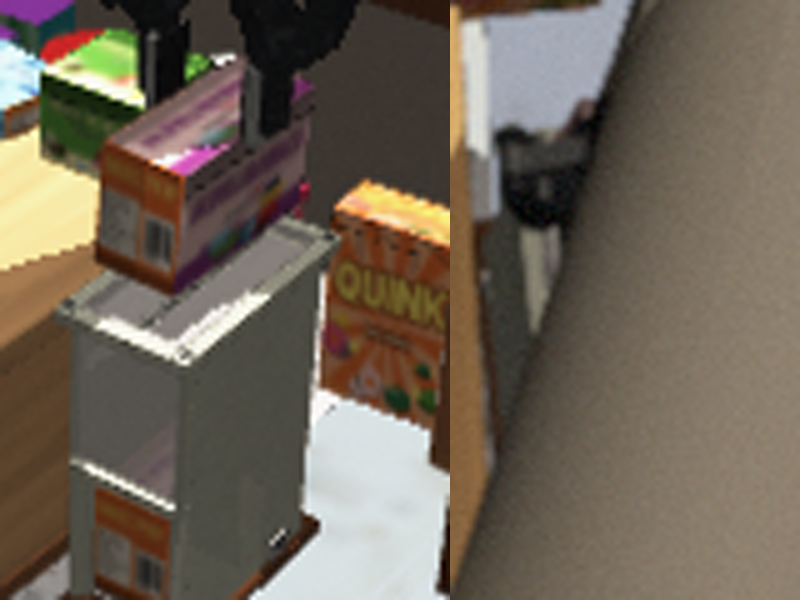

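The carton is upright over the mouth. Left-hand crop pixels:
- **Carton, lower corners:** (98,262), (178,292), (305,208).
- **Carton, upper corners:** (102,145), (182,178).
- **Rim corners:** (65,312), (185,362), (335,237).

Now a relative fit from this one view.

```bash
python3 - <<'E'
from h import *
np.set_printoptions(precision=4,suppress=True)
S=lambda l:uncrop(l,5,[310,150])
def solve(idx,sx,sy,uv,p0,fixyaw=None,freez=False):
    uv=S(uv)
    def f(v):
        p=[v[0],v[1],fixyaw if fixyaw is not None else v[2]]
        dz=v[3] if freez else 0
        X=np.array([box(p,sx,sy,z+dz)[i] for i,z in idx]);return (proj("scene",X)-uv).ravel()
    r=least_squares(f,p0);return r.x,r.fun
rim=[(0,.183),(1,.183),(3,.183)];ruv=[[185,362],[65,312],[335,237]]
print(solve(rim,.128,.07,ruv,[.47,-.3,.04,0]));print(solve(rim,.128,.07,ruv,[.47,-.3,.04,0],.04))
b,t=.2009,.2639
ci=[(1,b),(0,b),(1,t),(0,t),(3,b),(3,t)];cuv=[[98,262],[178,292],[102,145],[182,178],[305,208],[311,92]]
print(solve(ci,.101,.043,cuv,[.47,-.3,.04,0]));print(solve(ci,.101,.043,cuv,[.47,-.3,.04,0],.038));print(solve(ci,.101,.043,cuv,[.47,-.3,.04,0],None,True))
E
```

```text
(array([ 0.4725, -0.3039,  0.067 ,  0.    ]), array([ 1.1737,  0.6908, -2.2179, -0.284 ,  1.0507, -0.8568]))
(array([ 0.4728, -0.3044,  0.04  ,  0.    ]), array([ 0.5553,  0.6472, -2.2981, -0.718 ,  1.8053, -0.4157]))
(array([ 0.4732, -0.3039,  0.0163,  0.    ]), array([-0.4927,  1.2609, -0.2077,  2.2038, -0.8407, -0.7167,  0.0881,
       -0.7603,  0.373 , -0.6057,  1.132 , -2.0998]))
(array([ 0.4731, -0.3035,  0.04  ,  0.    ]), array([-0.3992,  1.4968,  0.1547,  2.2559, -0.7433, -0.4938,  0.4648,
       -0.7112, -0.1125, -0.8706,  0.627 , -2.349 ]))
(array([ 0.5213, -0.2715, -0.0165, -0.0354]), array([ 0.6942,  0.0782, -0.5011,  0.7773,  0.3561, -0.1481, -0.2942,
       -0.3971, -0.4285, -0.2188,  0.1757, -0.0896]))
```

>>> arm_command --rows '[[[35,0,0.01,-0.1,0],[35,0,0,-0.1,0],[35,0,0,-0.05,0],[35,0,0,-0.03,0],[35,0,0,-0.03,0],[35,0,0,-0.03,0],[35,0,0,-0.03,0],[35,0,0,-0.02,0],[35,0,0,0,0],[35,0,0,0,0]]]'

```text
t: 6.55
eef_pos: [0.4733, -0.3049, 0.2125]
tool_rot: [0.001, 1.0, 0.019, 0.001]
contact_force: [0.1, -1.6, 4.6]
gripper_width: 0.484
grasp_force: 26.2
```

>>> arm_command --rows '[[[35,0,-0.01,0,0],[35,0,0,0,0],[35,0,0,-0.02,0],[35,0,0,-0.02,0],[35,0,0,-0.02,0],[35,0,0,0,0],[35,0,0,0,0],[35,0,0,0,0],[35,0,0,0,0],[35,0,0,0,0]]]'

```text
t: 7.8
eef_pos: [0.4735, -0.3059, 0.2094]
tool_rot: [0.001, 1.0, 0.019, 0.001]
contact_force: [-2.0, -2.3, 7.5]
gripper_width: 0.488
grasp_force: 26.5
```

>>> arm_command --rows '[[[35,-0.01,-0.01,0,0],[35,0,-0.01,0,0],[35,0,0,0,0],[35,0,0,-0.02,0],[35,0,0,-0.02,0],[35,0,0,0,0],[35,0,0,0,0],[35,0,0,0,0],[35,0,0,0,0],[35,0,0,0,0]]]'

```text
t: 9.05
eef_pos: [0.4736, -0.3063, 0.2071]
tool_rot: [0.001, 1.0, 0.019, 0.001]
contact_force: [0.7, -0.2, 8.8]
gripper_width: 0.494
grasp_force: 26.6
```

```bash
python3 - <<'E'
from station import get_obs
o=get_obs();print({k:o[k].round(4) for k in('eef_pos','tool_rot','contact_force','torque')})
E
```

```text
{'eef_pos': array([ 0.4736, -0.3063,  0.2071]), 'tool_rot': array([6.000e-04, 9.998e-01, 1.900e-02, 1.500e-03]), 'contact_force': array([ 0.6869, -0.1784,  8.7615]), 'torque': array([-0.0782, -0.024 ,  0.1339])}
```

>>> arm_command --rows '[[[35,0,0,-0.02,0],[35,0,0,-0.02,0],[35,0,0,-0.02,0],[35,0,0,-0.02,0],[35,0,0,0,0],[35,0,0,0,0],[35,0,0,0,0],[35,0,0,0,0],[35,0,0,0,0],[35,0,0,0,0]]]' --newtons 32

```text
t: 10.3
eef_pos: [0.4731, -0.3062, 0.2016]
tool_rot: [0.0, 1.0, 0.019, 0.001]
contact_force: [2.0, -1.2, 4.7]
gripper_width: 0.485
grasp_force: 31.6
```

```bash
python3 - <<'E'
from station import get_obs,cams
import cv2
o=get_obs();print({k:o[k].round(4) for k in('eef_pos','tool_rot','contact_force','torque')})
b=cams.read_camera("scene")
cv2.imwrite("pics/s3.png",b[:,:,::-1])
cv2.imwrite("pics/c3.png",cv2.resize(b[160:260,310:400,::-1],None,fx=6,fy=6,interpolation=cv2.INTER_CUBIC))
E
```

```text
{'eef_pos': array([ 0.4731, -0.3062,  0.2016]), 'tool_rot': array([4.000e-04, 9.998e-01, 1.900e-02, 9.000e-04]), 'contact_force': array([ 1.967 , -1.2093,  4.6704]), 'torque': array([-0.2822, -0.2304,  0.209 ])}
```

View pics/c3.png

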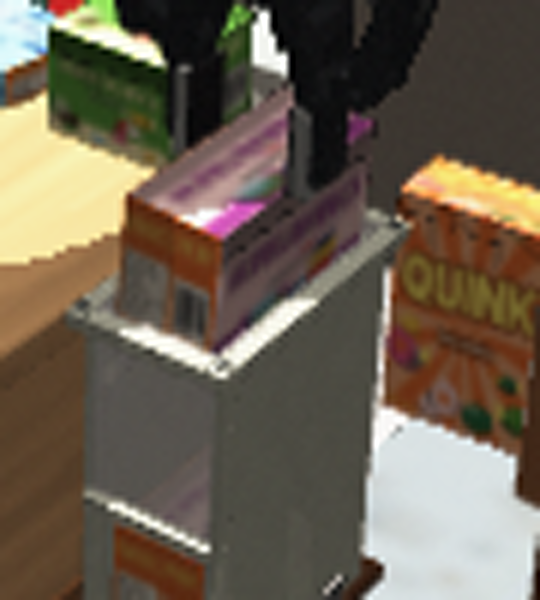

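```bash
python3 - <<'E'
from h import *
from station import get_obs
o=get_obs();e=o['eef_pos']
for nm,d in(("padnear@TCPz",[-.011,-.0215,0]),("padnear+10",[-.011,-.0215,.01]),("padnear+20",[-.011,-.0215,.02]),("outer near TCPz",[-.011,-.036,0]),("outer+10",[-.011,-.036,.01]),("cartontop nr",[-.0505,-.0215,.0283]),("cartontop fr",[.0505,-.0215,.0283]),("rim nr",[-.064,-.035,.183-e[2]]),("rim mid",[0,-.035,.183-e[2]])):
    print(nm,((proj("scene",e+np.array(d))-[310,160])*6).round())
E
```

```text
padnear@TCPz [[278. 254.]]
padnear+10 [[279. 231.]]
padnear+20 [[280. 207.]]
outer near TCPz [[311. 268.]]
outer+10 [[313. 245.]]
cartontop nr [[216. 234.]]
cartontop fr [[378. 120.]]
rim nr [[219. 377.]]
rim mid [[323. 297.]]
```

>>> arm_command --rows '[[[35,0.01,-0.01,-0.02,0],[35,0,0,-0.03,0],[35,0,0,-0.03,0],[35,0,0,-0.03,0],[35,0,0,-0.03,0],[35,0,0,-0.03,0],[35,0,0,-0.03,0],[35,0,0,-0.03,0],[35,0,0,0,0],[35,0,0,0,0]]]'

```text
t: 11.6
eef_pos: [0.4725, -0.3063, 0.1867]
tool_rot: [-0.0, 1.0, 0.019, -0.0]
contact_force: [0.5, 0.2, -0.8]
gripper_width: 0.487
grasp_force: 32.3
```

>>> arm_command --rows '[[[85,0,0,0,0],[85,0,0,0,0],[85,0,0,0,0],[85,0,0,0,0],[85,0,0,0.2,0],[85,0,0,0.4,0],[85,0,0,0.4,0],[0,0.17,0,0,0],[0,0,0,0,0],[0,0,0,0,0]]]' --newtons 40

```text
t: 12.85
eef_pos: [0.4826, -0.3062, 0.246]
tool_rot: [-0.0, 1.0, 0.019, -0.001]
contact_force: [0.6, 0.3, -0.2]
gripper_width: 0.373
grasp_force: 0.0
```

>>> arm_command --rows '[[[0,0,0,0,0],[0,0,0,0,0],[0,0,0,0,0],[0,0,0,0,0],[0,0,0,-0.1,0],[0,0,0,-0.1,0],[0,0,0,-0.08,0],[0,0,0,-0.05,0],[0,0,0,-0.05,0],[0,0,0,0,0]]]'

```text
t: 14.1
eef_pos: [0.483, -0.3065, 0.2241]
tool_rot: [-0.0, 1.0, 0.019, -0.0]
contact_force: [0.4, -0.1, -0.0]
gripper_width: -0.0
grasp_force: 0.0
```

```bash
python3 - <<'E'
from station import get_obs,cams
import cv2
o=get_obs();print({k:o[k].round(4) for k in('eef_pos','tool_rot','contact_force','torque')},o['gripper_width'])
b=cams.read_camera("scene")
cv2.imwrite("pics/c4.png",cv2.resize(b[140:260,310:400,::-1],None,fx=5,fy=5,interpolation=cv2.INTER_CUBIC))
E
```

```text
{'eef_pos': array([ 0.483 , -0.3065,  0.2241]), 'tool_rot': array([-1.000e-04,  9.998e-01,  1.890e-02, -1.000e-04]), 'contact_force': array([ 0.3897, -0.076 , -0.0386]), 'torque': array([-0.0576,  0.0044, -0.0389])} -0.00025999192659672225
```

View pics/c4.png

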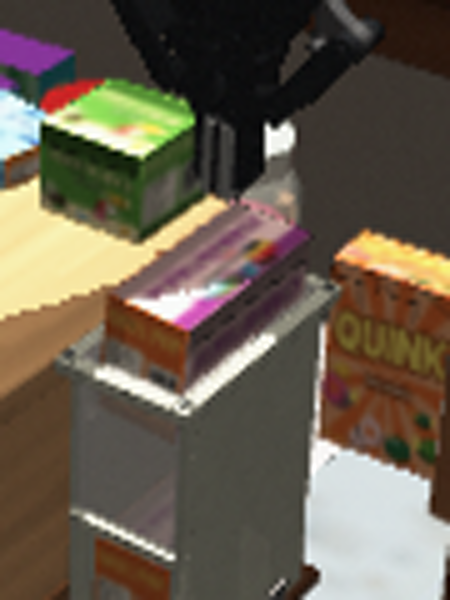

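The carton stands clamped in the mouth with its top face around (105–305, 205–330). The shut fingers are above it, tip near (230,195), and clear. I'll feel for contact.

>>> arm_command --rows '[[[0,0,0,-0.05,0],[0,0,0,-0.05,0],[0,0,0,-0.05,0],[0,0,0,-0.04,0],[0,0,0,-0.04,0],[0,0,0,0,0],[0,0,0,0,0],[0,0,0,0,0],[0,0,0,0,0],[0,0,0,0,0]]]'

```text
t: 15.4
eef_pos: [0.4831, -0.3066, 0.2106]
tool_rot: [0.0, 1.0, 0.019, 0.0]
contact_force: [0.1, 1.2, 0.4]
gripper_width: -0.0
grasp_force: 0.0
```

>>> arm_command --rows '[[[0,0,0,-0.04,0],[0,0,0,-0.04,0],[0,0,0,-0.04,0],[0,0,0,-0.04,0],[0,0,0,0,0],[0,0,0,0,0],[0,0,0,0,0],[0,0,0,0,0],[0,0,0,0,0],[0,0,0,0,0]]]'

```text
t: 16.65
eef_pos: [0.4831, -0.3066, 0.2009]
tool_rot: [0.0, 1.0, 0.019, 0.0]
contact_force: [-1.1, -1.3, 0.6]
gripper_width: -0.0
grasp_force: 0.0
```

```bash
python3 - <<'E'
from station import get_obs,cams
import cv2
o=get_obs();print({k:o[k].round(4) for k in('eef_pos','tool_rot','contact_force','torque')},o['gripper_width'])
b=cams.read_camera("scene")
cv2.imwrite("pics/c5.png",cv2.resize(b[140:260,310:400,::-1],None,fx=5,fy=5,interpolation=cv2.INTER_CUBIC))
E
```

```text
{'eef_pos': array([ 0.4831, -0.3066,  0.2009]), 'tool_rot': array([0.    , 0.9998, 0.0189, 0.    ]), 'contact_force': array([-1.0574, -1.2597,  0.5992]), 'torque': array([ 0.0381, -0.0589, -0.0154])} -0.00011220989555323766
```

View pics/c5.png

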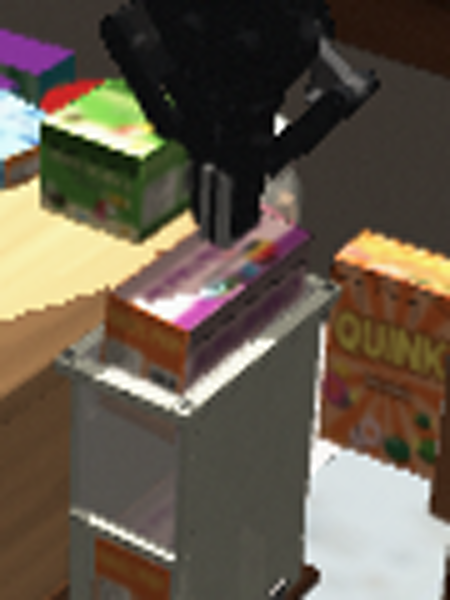

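The carton hasn't moved and the finger tip at (220,245) is only just above its top, so the real tips sit about 18 mm behind the TCP. I'll continue by feel.

>>> arm_command --rows '[[[0,0,0,-0.03,0],[0,0,0,-0.03,0],[0,0,0,-0.03,0],[0,0,0,-0.03,0],[0,0,0,-0.03,0],[0,0,0,0,0],[0,0,0,0,0],[0,0,0,0,0],[0,0,0,0,0],[0,0,0,0,0]]]'

```text
t: 17.95
eef_pos: [0.483, -0.3066, 0.1918]
tool_rot: [-0.0, 1.0, 0.019, -0.0]
contact_force: [0.3, -0.4, -0.2]
gripper_width: -0.0
grasp_force: 0.0
```

>>> arm_command --rows '[[[0,0,0,-0.03,0],[0,0,0,-0.03,0],[0,0,0,-0.03,0],[0,0,0,-0.03,0],[0,0,0,-0.03,0],[0,0,0,-0.03,0],[0,0,0,0,0],[0,0,0,0,0],[0,0,0,0,0],[0,0,0,0,0]]]'

```text
t: 19.2
eef_pos: [0.4829, -0.3067, 0.181]
tool_rot: [0.0, 1.0, 0.019, -0.0]
contact_force: [0.3, 1.0, 0.5]
gripper_width: 0.001
grasp_force: 0.0
```

```bash
python3 - <<'E'
from station import get_obs,cams
import cv2,numpy as np
o=get_obs();print({k:o[k].round(4) for k in('eef_pos','contact_force','torque')})
b=cams.read_camera("scene")[140:260,310:400,::-1]
cv2.imwrite("pics/c6.png",cv2.resize(b,None,fx=5,fy=5,interpolation=cv2.INTER_CUBIC))
p=cv2.resize(cv2.imread("pics/c5.png"),None,fx=.2,fy=.2,interpolation=cv2.INTER_AREA)
# orange/purple near-end shift: near-end face column patch template match
t=p[58:76,20:40]
r=cv2.matchTemplate(b[45:95,12:48],t,cv2.TM_CCOEFF_NORMED);_,v,_,l=cv2.minMaxLoc(r);print(v,l,"unmoved=(8,13)")
for x in(25,30):print([tuple(int(c) for c in b[y,x]) for y in range(54,78,2)],[tuple(int(c) for c in p[y,x]) for y in range(54,78,2)])
E
```

```text
{'eef_pos': array([ 0.4829, -0.3067,  0.181 ]), 'contact_force': array([0.2938, 0.9637, 0.5261]), 'torque': array([0.0166, 0.01  , 0.0231])}
0.6268267035484314 (10, 32) unmoved=(8,13)
[(160, 228, 247), (135, 201, 242), (71, 108, 149), (78, 101, 139), (90, 94, 116), (121, 128, 162), (19, 40, 88), (24, 55, 94), (24, 57, 93), (18, 42, 90), (126, 146, 165), (238, 248, 249)] [(155, 224, 246), (86, 102, 136), (94, 96, 119), (57, 84, 137), (19, 45, 91), (26, 59, 94), (23, 54, 104), (34, 58, 103), (73, 83, 90), (85, 94, 99), (149, 160, 166), (241, 251, 251)]
[(140, 204, 243), (65, 89, 122), (90, 94, 117), (101, 100, 128), (103, 84, 128), (117, 109, 148), (247, 249, 249), (25, 56, 121), (24, 54, 96), (30, 70, 113), (23, 51, 112), (96, 122, 161)] [(91, 93, 116), (109, 108, 138), (99, 77, 123), (172, 172, 195), (187, 213, 234), (18, 46, 102), (28, 64, 108), (24, 58, 106), (22, 49, 106), (46, 67, 105), (60, 65, 71), (120, 129, 135)]
```

The carton is being pushed: its near edge moved down about 5 px, or some 13 mm, with negligible force. Contact was at TCP z ≈ 0.194. I'll carry on down into the brake.

>>> arm_command --rows '[[[0,0,0,-0.05,0],[0,0,0,-0.05,0],[0,0,0,-0.05,0],[0,0,0,-0.05,0],[0,0,0,-0.05,0],[0,0,0,-0.05,0],[0,0,0,-0.05,0],[0,0,0,-0.05,0],[0,0,0,-0.05,0],[0,0,0,-0.05,0]]]'

```text
t: 20.5
eef_pos: [0.4845, -0.3065, 0.1525]
tool_rot: [0.0, 1.0, 0.019, 0.001]
contact_force: [-0.4, 2.6, 9.1]
gripper_width: 0.004
grasp_force: 4.9
```

>>> arm_command --rows '[[[0,0,0,-0.02,0],[0,0,0,-0.02,0],[0,0,0,-0.02,0],[0,0,0,-0.02,0],[0,0,0,-0.02,0],[0,0,0,-0.02,0],[0,0,0,-0.02,0],[0,0,0,-0.02,0],[0,0,0,-0.02,0],[0,0,0,-0.02,0]]]'

```text
t: 21.75
eef_pos: [0.4828, -0.3063, 0.1396]
tool_rot: [-0.0, 1.0, 0.019, -0.0]
contact_force: [-1.9, 2.1, 7.0]
gripper_width: -0.003
grasp_force: 3.8
```

>>> arm_command --rows '[[[0,0,0,-0.01,0],[0,0,0,-0.01,0],[0,0,0,-0.01,0],[0,0,0,-0.01,0],[0,0,0,-0.01,0],[0,0,0,-0.01,0],[0,0,0,-0.01,0],[0,0,0,-0.01,0],[0,0,0,0,0],[0,0,0,0,0]]]'

```text
t: 23.0
eef_pos: [0.4821, -0.3062, 0.1344]
tool_rot: [-0.0, 1.0, 0.019, -0.001]
contact_force: [-5.0, 1.2, 5.5]
gripper_width: 0.003
grasp_force: 3.1
```

```bash
python3 - <<'E'
from station import get_obs,cams
import cv2
o=get_obs();print({k:o[k].round(4) for k in('eef_pos','contact_force','torque')})
b=cams.read_camera("scene")[140:300,310:400,::-1]
cv2.imwrite("pics/c7.png",cv2.resize(b,None,fx=3.7,fy=3.7,interpolation=cv2.INTER_CUBIC))
E
```

```text
{'eef_pos': array([ 0.4821, -0.3062,  0.1344]), 'contact_force': array([-4.9914,  1.1595,  5.495 ]), 'torque': array([ 0.474 ,  0.836 , -0.0155])}
```

>>> arm_command --rows '[[[0,-0.01,0,-0.002,0],[0,0,0,-0.002,0],[0,0,0,-0.002,0],[0,0,0,-0.002,0],[0,0,0,-0.002,0],[0,0,0,-0.002,0],[0,0,0,-0.002,0],[0,0,0,-0.002,0],[0,0,0,-0.002,0],[0,0,0,-0.002,0]]]'

```text
t: 24.3
eef_pos: [0.482, -0.3062, 0.1334]
tool_rot: [-0.0, 1.0, 0.019, -0.001]
contact_force: [-2.1, 2.7, 7.3]
gripper_width: -0.001
grasp_force: 3.7
```

>>> arm_command --rows '[[[0,-0.005,0.005,-0.003,0],[0,0,0,-0.003,0],[0,0,0,-0.002,0],[0,0,0,-0.002,0],[0,0,0,-0.002,0],[0,0,0,-0.002,0],[0,0,0,-0.002,0],[0,0,0,-0.002,0],[0,0,0,-0.002,0],[0,0,0,-0.002,0]]]'

```text
t: 25.55
eef_pos: [0.4819, -0.3063, 0.1318]
tool_rot: [0.0, 1.0, 0.019, -0.0]
contact_force: [-1.4, 0.4, 3.2]
gripper_width: -0.001
grasp_force: 1.4
```

>>> arm_command --rows '[[[0,0,0,-0.003,0],[0,0,0,-0.003,0],[0,0,0,-0.002,0],[0,0,0,-0.002,0],[0,0,0,-0.002,0],[0,0,0,-0.002,0],[0,0,0,-0.002,0],[0,0,0,-0.002,0],[0,0,0,-0.002,0],[0,0,0,-0.002,0]]]'

```text
t: 26.8
eef_pos: [0.482, -0.3068, 0.1309]
tool_rot: [0.0, 1.0, 0.019, 0.0]
contact_force: [-2.5, 0.3, 6.3]
gripper_width: 0.002
grasp_force: 3.1
```

>>> arm_command --rows '[[[0,0,0,-0.003,0],[0,0,0,-0.003,0],[0,0,0,-0.002,0],[0,0,0,-0.002,0],[0,0,0,-0.002,0],[0,0,0,-0.002,0],[0,0,0,-0.002,0],[0,0,0,-0.002,0],[0,0,0,-0.002,0],[0,0,0,-0.002,0]]]'

```text
t: 28.05
eef_pos: [0.4822, -0.3068, 0.1296]
tool_rot: [0.0, 1.0, 0.019, 0.0]
contact_force: [-3.1, 0.1, 7.1]
gripper_width: 0.002
grasp_force: 3.4
```

>>> arm_command --rows '[[[0,-0.005,0,-0.003,0],[0,0,0,-0.003,0],[0,0,0,-0.002,0],[0,0,0,-0.002,0],[0,0,0,-0.002,0],[0,0,0,-0.002,0],[0,0,0,-0.002,0],[0,0,0,-0.002,0],[0,0,0,-0.002,0],[0,0,0,-0.002,0]]]'

```text
t: 29.3
eef_pos: [0.4821, -0.3068, 0.1284]
tool_rot: [0.0, 1.0, 0.019, 0.0]
contact_force: [-3.0, 0.1, 7.9]
gripper_width: 0.002
grasp_force: 3.5
```

>>> arm_command --rows '[[[0,0,0,-0.003,0],[0,0,0,-0.003,0],[0,0,0,-0.002,0],[0,0,0,-0.002,0],[0,0,0,-0.002,0],[0,0,0,-0.002,0],[0,0,0,-0.002,0],[0,0,0,-0.002,0],[0,0,0,-0.002,0],[0,0,0,-0.002,0]]]'

```text
t: 30.55
eef_pos: [0.4822, -0.3068, 0.1271]
tool_rot: [0.0, 1.0, 0.019, 0.0]
contact_force: [-1.3, 0.2, 6.8]
gripper_width: -0.001
grasp_force: 3.3
```

>>> arm_command --rows '[[[0,0,0,-0.003,0],[0,0,0,-0.003,0],[0,0,0,-0.002,0],[0,0,0,-0.002,0],[0,0,0,-0.002,0],[0,0,0,-0.002,0],[0,0,0,-0.002,0],[0,0,0,-0.002,0],[0,0,0,-0.002,0],[0,0,0,-0.002,0]]]'

```text
t: 31.8
eef_pos: [0.4822, -0.3068, 0.1258]
tool_rot: [0.0, 1.0, 0.019, 0.0]
contact_force: [-1.9, -0.1, 6.3]
gripper_width: -0.003
grasp_force: 3.5
```

>>> arm_command --rows '[[[0,0,0,-0.003,0],[0,0,0,-0.003,0],[0,0,0,-0.002,0],[0,0,0,-0.002,0],[0,0,0,-0.002,0],[0,0,0,-0.002,0],[0,0,0,-0.002,0],[0,0,0,-0.002,0],[0,0,0,-0.002,0],[0,0,0,-0.002,0]]]'

```text
t: 33.05
eef_pos: [0.4822, -0.3068, 0.1246]
tool_rot: [0.0, 1.0, 0.019, 0.0]
contact_force: [-2.4, -0.0, 7.5]
gripper_width: 0.0
grasp_force: 4.1
```

>>> arm_command --rows '[[[0,0,0,-0.003,0],[0,0,0,-0.003,0],[0,0,0,-0.002,0],[0,0,0,-0.002,0],[0,0,0,-0.002,0],[0,0,0,-0.002,0],[0,0,0,-0.002,0],[0,0,0,-0.002,0],[0,0,0,-0.002,0],[0,0,0,-0.002,0]]]'

```text
t: 34.3
eef_pos: [0.4822, -0.3068, 0.1241]
tool_rot: [0.001, 1.0, 0.019, 0.0]
contact_force: [-5.8, 1.7, 15.7]
gripper_width: -0.002
grasp_force: 7.5
```

Contact: the force jumped from 7.5 to 15.7 N while travel stalled. That is a firm press and still below the 18 N limit, so I withdraw straight up.

>>> arm_command --rows '[[[0,0,0,0.02,0],[0,0,0,0.1,0],[0,0,0,0.2,0],[0,0,0,0.2,0],[0,0,0,0.3,0],[0,0,0,0.5,0],[0,0,0,0.8,0],[0,0,0,0.8,0],[0,-0.8,0.3,0,0],[0,-0.8,0,0,0]]]'

```text
t: 35.55
eef_pos: [0.3857, -0.2868, 0.2994]
tool_rot: [0.0, 1.0, 0.02, 0.001]
contact_force: [0.2, -0.5, 0.4]
gripper_width: -0.002
grasp_force: 0.0
```

>>> arm_command --rows '[[[0,0,-0.9,0,0],[0,0,-0.9,0,0],[0,0,-0.9,0,0],[0,0,0,0,0],[0,0,0,0,0],[0,0,0,0,0],[0,0,0,0,0],[0,0,0,0,0],[0,0,0,0,0],[0,0,0,0,0]]]'

```text
t: 36.8
eef_pos: [0.3859, -0.4502, 0.2977]
tool_rot: [-0.0, 1.0, 0.019, -0.0]
contact_force: [-0.5, 0.8, -0.0]
gripper_width: -0.003
grasp_force: 0.0
```

```bash
python3 - <<'E'
from station import get_obs,cams
import cv2
o=get_obs();print(o['t'],{k:o[k].round(4) for k in('eef_pos','contact_force')})
b=cams.read_camera("scene")[:,:,::-1];a=cams.read_camera("top")[:,:,::-1]
f=lambda i,k:cv2.resize(i,None,fx=k,fy=k,interpolation=cv2.INTER_CUBIC)
cv2.imwrite("pics/c9.png",cv2.hconcat([f(b[140:290,255:395],4)[:560,:420*4//3],f(a[135:275,360:410],4)]))
E
```

```text
36.8 {'eef_pos': array([ 0.3859, -0.4502,  0.2977]), 'contact_force': array([-0.4694,  0.8089, -0.004 ])}
```

View pics/c9.png

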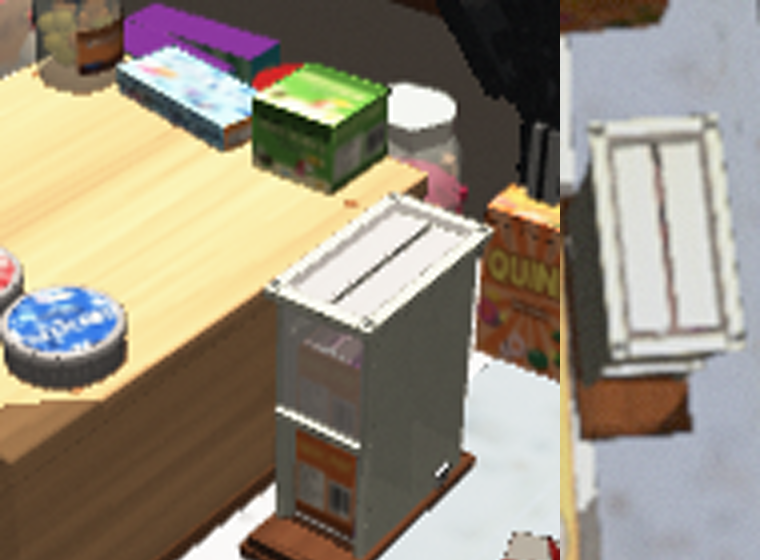

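Both flaps are shut: the slit is level in both views, running (335,300)–(430,228) in the scene view. The new carton shows through the translucent front at about (330,345), on the lower one. The neighbouring goods in view are unmoved and the robot is clear.

```bash
python3 -c "
from station import job
print(job.hand_in())"
```

```text
the job is handed in; nothing more can be done
None
```

The carton is loaded and the job is handed in: it was pressed down until it met the stop at about 16 N total push, drag included, and both flaps sprang shut over it. No result came back from the judging.

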